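Empty the bottle drawer into the recycling bin

ROBOT

A 7-joint arm with a two-finger parallel gripper is mounted at the origin on the work surface. World frame = base frame: x ahead of the robot, y to its left, z up, the work surface at z = 0. Lengths are in m, angles in rad, forces in N, time in s.
With the tool pointing down it reaches from about 0.4 to 0.9 m from the base axis. Payload 5.6 kg.
Tool frame: the origin (TCP) lies between the finger pads; the fingertips stand 25 mm ahead of it and the grasp point (between the pads) lies 6 mm ahead of it (r.tip_reach is the distance from the TCP to the fingertips, in m); z points along the fingers, y is the line along which they close (so a half turn about z gives the same grasp; the last joint's range is limited). The gripper opens to 92 mm and grips with 3 to 60 N. Pads are 20 mm wide; open, the fingers measure 128 mm over their backs; the gripper's body (75 mm by 189 mm) begins 69 mm behind the grasp point.
Start: joints at [-1.316, 0.468, -0.012, 1.603, 0.006, 1.071, -0.056], TCP at [0.191, 0.621, 0.24] pointing down, gripper open.
Joint ranges: [-2.53, 2.53], [-0.31, 2.02], [-1.57, 1.55], [0.28, 2.44], [-1.29, 4.43], [0.15, 1.84], [-2.92, 2.92]. Speed limits (rad/s): [2.57, 2.57, 3.14, 3.14, 3.14, 3.14, 3.14].

INTERFACE

Orientations are given as a rotation vector (axis times angle).
In Python, from plant import telemetry, eyes, job, finder, r gives the robot as it stands.
- The arm moves only by the shell command python3 -m jog 'ROWS' [OPENING] [FORCE]. ROWS is JSON, one flat list of numbers, 6 for each row, row after row: the shift along the tool's x, y, z each as a share of 100 mm, from -1 to 1, then the turn, a rotation vector about the tool's x, y, z each as a share of 6 degrees, from -1 to 1. A call has 1 to 20 rows; each row shifts and turns the commanded pose from where the row before left it, along the tool's axes as they then stand; what a row does not reach is not made up. A row lasts 1/8 s, in which the tool goes at most 62.5 mm and 10.7 degrees, less where a joint would pass 70% of its speed; a pose out of reach is approached as far as the arm can. A call with a number of a shift or a turn outside -1 to 1 is refused whole. A call with a gripper value outside its range is refused whole. OPENING is the gripper command: -1 is shut, 1 is fully open, values between are in proportion, set as the call begins (- or left out, the last holds). The fingers move at their own pace and stop on an object; FORCE is the grip in N (left out, the last holds). Time passes only in rows, so rows that do not move let the fingers close. It gives the time, the measured TCP pose, the force, the opening and the grip force at its end, in the units of the state.
- telemetry.read_state(): the state, without advancing time (a new reading comes with each control period).
- eyes.grab_frame(name): name is "scene" or "top" or "wrist"; returns (picture, depth): 400x640x3 uint8, red, green, blue; 400x640 float32, m along the optical axis (not along the pixel's ray), 0 where there is no reading.
- eyes.get_calibration(name): a dict with "fx", "fy", "cx", "cy" (pixels), "world_from_camera" (4x4, takes a point from camera to world coordinates). Camera axes: x right, y down, z forward; pixel columns grow to the right and rows downward; lengths in m; the calibration is good to about 2 mm. A picture is of the moment at which its call begins: read the wrist's pose just before it. get_calibration takes no time and is no camera call; for the wrist camera it gives the pose at the moment of the call.
- job.finish_job(): hands the job in; it is judged then, once.
Trained networks look in the newest picture that a camera, given by its name, has taken for a name from the list of things; names that differ only in an ending like _2 or _b are one class to them, and where a whole thing is asked for, a point or a joint stands for the part that bears it (a point fixed in the world has none). Each returns a list of dicts, best first, with "confidence" (0 to 1); they miss things now and then, are a little off and sometimes report something else, mostly with a low value. They report only what shows in the picture. A call takes as long as a camera call.
- finder.find_in(camera, label): "rect" ([left, top, right, bottom] in pixels, round what is visible of it).
- finder.silhouettes(camera, label): "region" (400x640 bool, what is visible of it) and "rect" ([left, top, right, bottom] in pixels, round what is visible of it).
- finder.mark_of(camera, label): "position" ([row, column] in pixels: a listed point, or the origin of a listed thing).
The state is a dict: "time": time; "joints": joint angles; "joint_vel": joint speeds; "tau": joint torques, N m; "tcp_pos": TCP position; "ee_rot": TCP orientation; "contact_force": force on the tool from outside, world axes, zero at the start; "torque": the same for the moment, N m; "grip_width": finger opening in m; "finger_force": force on a finger pad.
Only numpy, scipy, OpenCV 4.12 (cv2) and the standard library are available. Lean on these libraries where they do the work, as an engineer would, in place of code of your own. Each camera call takes 0.05 s, during which the arm holds its last target. There are 200 camera calls.

TASK

Empty the drawer of drink bottles into the recycling bin: first swing the lamp's arm aside so that the lamp head is well clear of the bin, then slide the loaded drawer right out of the organiser and set it down on the shelf board. Take it again by the grip at its back and tip all four bottles out over its low front, held close above the bin. Last, stand the empty drawer upright on the shelf board, leaving the lamp clear of the bin, the bin where it stands, and the mug, the sugar bowl, the spatula and the other drawer undisturbed.

Things in the scene. Friction and masses are not known exactly. Their poses are not given: they have to be found in the camera images.
- organiser: white plastic two-tier riser organiser, fixed, no floor: two drawer bays side by side (102 mm wide for the 96 mm drawers, 88 high, centre lines at y = +53 and -53 mm), open to its -x, under a lower deck 93 mm high; footprint 126 (x) by 216 (y) mm. Upper tier over x = +8 to +63 mm, 173 mm high, jars on it to 205. Origin: centre of footprint, on the shelf board
- drawer: loaded grey scoop drawer (the one with the bottles; in either bay): loose tray 178 (x) by 96 (y) mm, 0.18 kg empty, slides on the shelf board. Origin: centre of its underside; front is -x. Walls 3 mm, 45 mm high, sides 30 high over the front 50 mm; floor 4 mm. At the start its origin is at x = -40 to -68 mm in the organiser's frame, same yaw, mouth and tongue sticking out of the bay
- drawer_tongue (a point): centre of the loaded drawer's pull tongue, 101 mm ahead of the drawer's origin, 14.5 mm above its underside; tongue 36 mm wide (drawer y), 24 mm long (x), 10 mm thick
- drawer_lip (a point): middle of the loaded drawer's low front lip over which it pours (x = -89, z = 20 mm in the drawer's frame); the floor slopes up to it over the front 36 mm (24 deg), so the bottles all slide out only when the front is tipped down steeply, about 65 deg
- drawer_grip (a point): grasp point on the loaded drawer's carrying grip, under the deck at the start: rounded block on the middle of the back wall, 40 mm wide (drawer y), 22 thick (x), from 44 to 82 mm above the underside; the point is at x = +78, z = 66 mm in the drawer's frame. Take it across the 40 mm width, fingertips above the 45 mm back wall
- spare: the other scoop drawer, same shape, in the other bay, holding a blue bag clip; leave it alone. Origin and axes as for the loaded drawer
- bottle0: empty small drink bottle (ivory plastic, foil cap), one of four, lying in the bottle drawer at the start: 68 mm long, 33 mm across, neck 27 mm across, about 20 g, rolls freely; origin at mid-length on its axis, x along the axis towards the cap
- bottle1: empty small drink bottle (ivory plastic, foil cap), one of four, lying in the bottle drawer at the start: 68 mm long, 33 mm across, neck 27 mm across, about 20 g, rolls freely; origin at mid-length on its axis, x along the axis towards the cap
- bottle2: empty small drink bottle (ivory plastic, foil cap), one of four, lying in the bottle drawer at the start: 68 mm long, 33 mm across, neck 27 mm across, about 20 g, rolls freely; origin at mid-length on its axis, x along the axis towards the cap
- bottle3: empty small drink bottle (ivory plastic, foil cap), one of four, lying in the bottle drawer at the start: 68 mm long, 33 mm across, neck 27 mm across, about 20 g, rolls freely; origin at mid-length on its axis, x along the axis towards the cap
- bin: open white plastic recycling bin, loose, 0.7 kg: 210 (x) by 170 (y) by 135 mm high, walls and floor 4 mm, rim bead to 111 by 91 mm from the centre. Origin: centre of its underside
- lamp: foot of a white LED desk lamp, fixed: disc of radius 55 mm, 18 mm high, with a post 16 mm across up to the arm. Origin: centre of the foot on the shelf board
- lamp_arm (a joint): angle of the lamp's level arm about the upright post, rad, growing anticlockwise seen from above, -2 to 2; it stays where it is left; its joint rubs with about 0.2 N m. The arm is a 14 mm square bar from 6 to 171 mm from the post, from 294 to 308 mm above the shelf board
- lamp_pivot (a point): on the lamp arm's turning axis at the mid-height of the bar, 301 mm above the shelf board
- lamp_head (a point): centre of the flat round lamp head, radius 38 mm, 18 mm thick (290 to 308 mm high), at the end of the arm, 205 mm from the turning axis; it hangs over the bin at the start
- mug: steel mug, 74 mm across, 85 mm high, handle out to 74 mm from its axis at its own +y, standing in front of the other drawer; leave it alone. Origin: centre of its underside
- sugar_bowl: white ceramic sugar bowl with its lid on, 88 mm across, 96 mm high, beside the drawers' way; leave it alone. Origin: centre of its underside
- spatula: bamboo spatula, 250 mm long, lying on the shelf board beyond the bin; leave it alone. Origin under the middle of its length

How it is judged:
By the outcome, as a careful person would: the job done as asked, in the order asked, and still so for the second after the job is handed in, with the robot touching nothing.
It also fails if it takes over 64 s, if anything falls off the work surface, if the arm or the gripper's body presses on something with over 40 N, if the wrist force passes 120 N, or if a joint passes its speed limit or range.

## Working session

There is one attempt and no reset: what is moved stays moved. The work goes in short steps, Python scripts to look and compute and a shell command to move; the robot and the scene stay as the last step left them, time stands still between calls to the robot, and variables do not carry over. Pictures are saved under pics/ and viewed, at most 14 in all, crops included, and the job is handed in when it is done.

```bash
ls; mkdir -p pics; cat > h.py <<'E'
import numpy as np, cv2
from scipy.spatial.transform import Rotation as R
from plant import telemetry, eyes, job, finder, r
def pt(cam,rc,D,K,z=None):
    v,u=rc; C=K["world_from_camera"]
    ray=np.array([(u-K["cx"])/K["fx"],(v-K["cy"])/K["fy"],1.])
    if z is None:
        a,b=int(round(v)),int(round(u)); w=D[max(a-2,0):a+3,max(b-2,0):b+3]; w=w[w>0]
        d=np.median(w) if w.size else np.nan
    else:
        d=(z-C[2,3])/(C[:3,:3]@ray)[2]
    return C[:3,:3]@(ray*d)+C[:3,3]
def tool(): 
    s=telemetry.read_state(); return np.array(s["tcp_pos"]),R.from_rotvec(s["ee_rot"]),s
E
python3 - <<'E'
from h import *
p,Rt,s=tool();print(s["time"],p,Rt.as_matrix().round(2).tolist())
for c in("scene","top"):
    I,D=eyes.grab_frame(c);K=eyes.get_calibration(c);cv2.imwrite(f"pics/{c}0.png",I[:,:,::-1]);np.savez(f"{c}0.npz",I=I,D=D)
    print(c,K["world_from_camera"][:3,3].round(2), K["fx"])
    for n in "organiser drawer drawer_tongue drawer_lip drawer_grip spare bin lamp lamp_pivot lamp_head mug sugar_bowl spatula bottle0".split():
        m=finder.mark_of(c,n)[:2]
        print(n,[(round(q["confidence"],2),np.round(q["position"]).tolist(),pt(c,q["position"],D,K).round(3).tolist()) for q in m])
print(telemetry.read_state()["time"])
E
```

```text
pics
0.0 [0.19062043 0.62085562 0.23864343] [[-0.96, 0.29, -0.0], [0.29, 0.96, -0.0], [-0.0, -0.0, -1.0]]
scene [ 1.5  -0.62  1.01] 447.0259201744295
organiser [(0.81, [198.0, 388.0], [0.593, 0.295, 0.032])]
drawer [(0.62, [212.0, 388.0], [0.651, 0.247, 0.031])]
drawer_tongue [(0.56, [217.0, 370.0], [0.625, 0.187, 0.019])]
drawer_lip [(0.87, [215.0, 370.0], [0.618, 0.196, 0.017])]
drawer_grip [(0.35, [246.0, 396.0], [0.796, 0.149, 0.037])]
spare [(0.6, [196.0, 366.0], [0.521, 0.255, 0.016])]
bin [(0.56, [257.0, 235.0], [0.633, -0.313, 0.116]), (0.27, [220.0, 330.0], [0.561, 0.066, 0.021])]
lamp [(0.74, [284.0, 169.0], [0.528, -0.487, 0.018]), (0.6, [204.0, 144.0], [0.521, -0.487, 0.31])]
lamp_pivot [(0.66, [198.0, 397.0], [0.61, 0.325, 0.029]), (0.61, [204.0, 144.0], [0.522, -0.486, 0.311])]
lamp_head [(0.88, [177.0, 223.0], [0.522, -0.271, 0.307]), (0.33, [200.0, 368.0], [0.565, 0.227, 0.038])]
mug [(0.41, [274.0, 326.0], [0.745, -0.08, 0.004])]
sugar_bowl [(0.78, [245.0, 395.0], [0.796, 0.148, 0.04])]
spatula [(0.6, [275.0, 326.0], [0.747, -0.083, 0.002]), (0.45, [219.0, 366.0], [0
[... 316 characters left out ...]
[0.635, 0.176, 0.017])]
drawer_lip [(0.76, [214.0, 243.0], [0.628, 0.195, 0.02])]
drawer_grip []
spare [(0.58, [248.0, 219.0], [0.521, 0.259, 0.093])]
bin [(0.77, [244.0, 387.0], [0.529, -0.276, 0.004])]
lamp [(0.84, [246.0, 452.0], [0.518, -0.484, 0.019]), (0.52, [182.0, 323.0], [0.734, -0.068, 0.004])]
lamp_pivot [(0.85, [250.0, 480.0], [0.511, -0.474, 0.313])]
lamp_head [(0.76, [249.0, 405.0], [0.516, -0.276, 0.308]), (0.71, [247.0, 220.0], [0.523, 0.258, 0.088])]
mug [(0.94, [244.0, 276.0], [0.53, 0.087, 0.004])]
sugar_bowl [(0.56, [175.0, 251.0], [0.751, 0.162, 0.077])]
spatula []
bottle0 [(0.58, [212.0, 220.0], [0.637, 0.268, 0.027]), (0.28, [249.0, 451.0], [0.514, -0.399, 0.307])]
1.5
```

View pics/top0.png

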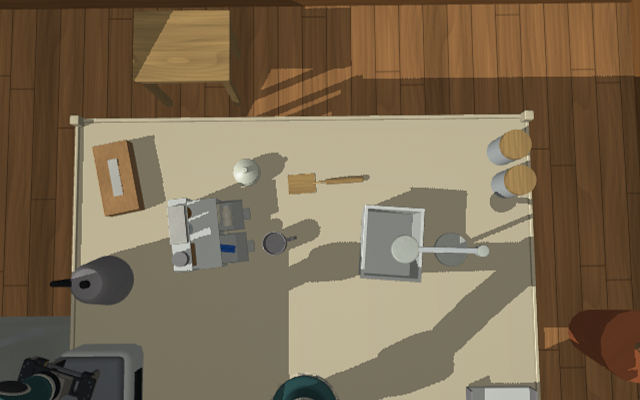

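View pics/scene0.png

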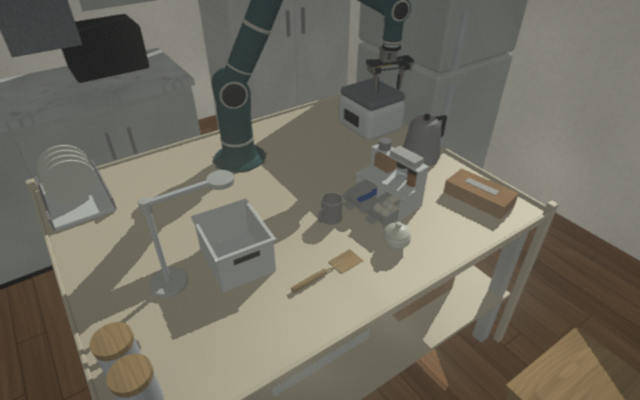

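Top view: loaded drawer is the upper one, tongue near (249,213); spare with the blue clip at (228,248), mug (275,243), sugar bowl (246,172), bin centre about (392,243), and lamp head (405,249) with its pivot at (482,251). Drawers open towards image right, which is world -y. I'll fit poses from the saved depth.

```bash
cat > fit.py <<'E'
from h import *
def cloud(D,K):
    v,u=np.mgrid[:400,:640];C=K["world_from_camera"]
    P=np.stack([(u-K["cx"])/K["fx"]*D,(v-K["cy"])/K["fy"]*D,D],-1)
    return P@C[:3,:3].T+C[:3,3]
E
python3 - <<'E'
from fit import *
D=np.load("top0.npz")["D"];I=np.load("top0.npz")["I"];K=eyes.get_calibration("top");P=cloud(D,K)
def rect(name,xl,yl,zl):
    m=(P[...,0]>xl[0])&(P[...,0]<xl[1])&(P[...,1]>yl[0])&(P[...,1]<yl[1])&(P[...,2]>zl[0])&(P[...,2]<zl[1])
    q=P[m]; rr=cv2.minAreaRect((q[:,:2]*1000).astype(np.float32)); print(name,m.sum(),[np.round(x,1) for x in rr],q[:,2].mean().round(3),"min",q.min(0).round(3),"max",q.max(0).round(3));return q
rect("table",(0.3,.45),(-.1,.1),(-.02,.03))
rect("deck",(.42,.75),(.15,.45),(.085,.1))
rect("org all",(.42,.75),(.23,.45),(.085,.25))
rect("tier",(.42,.75),(.15,.45),(.165,.25))
rect("rim",(.4,.7),(-.42,-.15),(.125,.142))
rect("lamp",(.4,.7),(-.55,-.15),(.28,.33))
q=rect("drawer walls",(.585,.75),(.12,.245),(.036,.06))
rect("loaded front",(.58,.70),(.12,.245),(.008,.06))
rect("spare front",(.42,.58),(.13,.245),(.008,.06))
rect("mug",(.4,.6),(.02,.125),(.05,.1)); rect("mug all",(.4,.6),(.02,.125),(.02,.1))
rect("bowl",(.66,.85),(.1,.22),(.03,.12))
rect("spat",(.65,.85),(-.2,.07),(.004,.05))
cv2.imwrite("pics/crop.png",cv2.resize(I[150:300,150:450,::-1],None,fx=2.6,fy=2.6,interpolation=cv2.INTER_CUBIC))
E
```

```text
table 2820 [array([ 3.748e+02, -2.000e-01]), array([199.7, 149.7]), np.float64(89.9)] 0.001 min [ 0.3   -0.1   -0.011] max [0.45  0.1   0.014]
deck 1790 [array([607.2, 295.3]), array([145.1, 305.8]), np.float64(78.7)] 0.094 min [0.456 0.194 0.085] max [0.743 0.359 0.1  ]
org all 3478 [array([563.8, 321.9]), array([216. , 127.4]), np.float64(5.7)] 0.135 min [0.452 0.25  0.085] max [0.677 0.394 0.21 ]
tier 1446 [array([560.1, 357.3]), array([215.8,  56.2]), np.float64(5.7)] 0.188 min [0.452 0.32  0.166] max [0.67  0.394 0.21 ]
rim 886 [array([ 529.8, -273.4]), array([183. , 222.4]), np.float64(85.7)] 0.135 min [ 0.413 -0.372  0.125] max [ 0.647 -0.176  0.142]
lamp 1089 [array([ 501.9, -368.1]), array([256.7,  74.7]), np.float64(82.0)] 0.309 min [ 0.478 -0.499  0.283] max [ 0.552 -0.24   0.32 ]
drawer walls 98 [array([685.8, 215.4]), array([ 68.6, 186.3]), np.float64(59.2)] 0.047 min [0.594 0.139 0.036] max [0.75  0.245 0.06 ]
loaded front 478 [array([638.9, 183. ]), array([116.1, 124.6]), np.float64(0.4)] 0.021 min [0.581 0.12  0.008] max [0.697 0.245 0.047]
spare front 501 [array([501.4, 187.6]), array([115.2, 153.2]), np.float64(89.5)] 0.018 min [0.424 0.13  0.008] max [0.578 0.245 0.052]
mug 135 [array([542.2,  79.9]), array([71. , 97.4]), np.float64(43.1)] 0.077 min [0.497 0.02  0.051] max [0.569 0.124 0.094]
mug all 170 [array([542.5,  79.3]), array([72. , 98.9]), np.float64(44.0)] 0.069 min [0.497 0.02  0.023] max [0.569 0.124 0.094]
bowl 594 [array([740.7, 177. ]), array([131.9,  83. ]), np.float64(0.1)] 0.07 min [0.675 0.136 0.031] max [0.807 0.219 0.103]
spat 1161 [array([749.8, -65. ]), array([270.8, 198. ]), np.float64(89.6)] 0.009 min [ 0.65  -0.2    0.004] max [0.85  0.07  0.028]
```

View pics/crop.png

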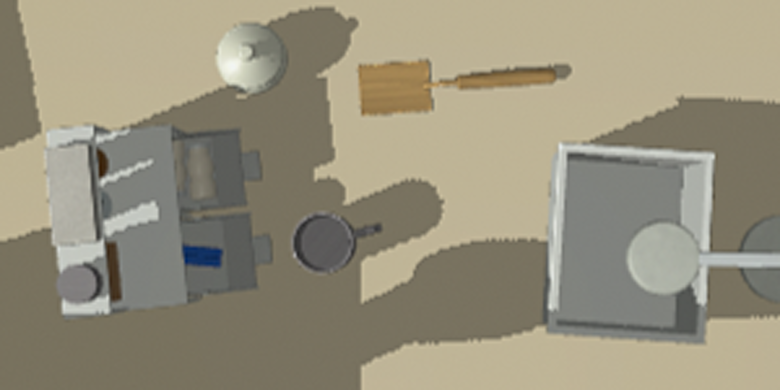

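```bash
python3 - <<'E'
from h import *
print(type(r),[a for a in dir(r) if not a.startswith("_")], r.tip_reach)
print({k:np.round(v,3) for k,v in telemetry.read_state().items()})
E
```

```text
<class 'host.Robot'> ['IKError', 'tip_reach'] 0.025
{'time': np.float64(1.5), 'joints': array([-1.316,  0.468, -0.012,  1.603,  0.006,  1.071, -0.056]), 'joint_vel': array([-0.001,  0.001, -0.001, -0.   ,  0.001,  0.001, -0.001]), 'tau': array([ 0.0000e+00, -5.2040e+01, -1.2000e-02, -2.4405e+01, -5.7000e-02,
        1.1000e-02,  0.0000e+00]), 'tcp_pos': array([0.191, 0.621, 0.24 ]), 'ee_rot': array([ 0.466,  3.107, -0.   ]), 'contact_force': array([-0.354, -0.151, -0.117]), 'torque': array([-0.004, -0.001, -0.013]), 'finger_force': np.float64(0.0), 'grip_width': np.float64(0.092)}
```

```bash
cat > plan.py <<'E'
# python3 plan.py "x,y,z,yaw_deg(x_tool),pitch_deg ; ..." "n1,n2.." -> one constant row per leg, from the present measured pose
import sys; from h import *
def pose(t):
    x,y,z,yaw,pit=map(float,t.split(",")); yw=np.radians(yaw)
    B=np.array([[np.cos(yw),np.sin(yw),0],[np.sin(yw),-np.cos(yw),0],[0,0,-1]]) # cols: x_tool,y_tool,z_tool (down)
    return np.array([x,y,z]),R.from_matrix(B)*R.from_euler("y",pit,degrees=True)
p,Q,s=tool(); print("t",round(s["time"],2),p.round(4),s["joints"].round(2))
for t,n in zip(sys.argv[1].split(";"),sys.argv[2].split(",")):
    n=int(n);p1,Q1=pose(t); rv=(Q.inv()*Q1).as_rotvec(); step=R.from_rotvec(rv/n)
    # constant tool-frame row: sum of rotated shifts = displacement
    A=sum((Q*R.from_rotvec(rv*k/n)).as_matrix() for k in range(n))
    d=np.linalg.solve(A,p1-p)
    print(n,"x",np.r_[d/.1,np.degrees(rv/n)/6].round(2).tolist()); p,Q=p1,Q1
E
python3 plan.py ".43,.30,.36,95.7,0; .52,0,.36,95.7,0; .44,-.36,.36,95.7,0; .44,-.36,.301,95.7,0; .547,-.362,.301,95.7,0; .602,-.395,.301,95.7,0; .633,-.451,.301,95.7,0; .637,-.494,.301,95.7,0" "12,7,8,2,6,4,4,3"
```

```text
t 1.5 [0.1908 0.6214 0.2396] [-1.32  0.47 -0.01  1.6   0.01  1.07 -0.06]
12 x [-0.35, -0.03, -0.1, 0.0, 0.0, 0.93]
7 x [-0.44, 0.09, -0.0, 0.0, 0.0, 0.0]
8 x [-0.44, -0.14, -0.0, 0.0, 0.0, 0.0]
2 x [0.0, 0.0, 0.3, 0.0, 0.0, 0.0]
6 x [-0.02, 0.18, -0.0, 0.0, 0.0, 0.0]
4 x [-0.1, 0.13, -0.0, 0.0, 0.0, 0.0]
4 x [-0.15, 0.06, -0.0, 0.0, 0.0, 0.0]
3 x [-0.14, -0.0, -0.0, 0.0, 0.0, 0.0]
```

```bash
python3 -m jog '[0,0,-0.4,0,0,0, 0,0,-0.4,0,0,0, 0,0,-0.4,0,0,0, -0.35,-0.03,0,0,0,0.93, -0.35,-0.03,0,0,0,0.93, -0.35,-0.03,0,0,0,0.93, -0.35,-0.03,0,0,0,0.93, -0.35,-0.03,0,0,0,0.93, -0.35,-0.03,0,0,0,0.93, -0.35,-0.03,0,0,0,0.93, -0.35,-0.03,0,0,0,0.93, -0.35,-0.03,0,0,0,0.93, -0.35,-0.03,0,0,0,0.93, -0.35,-0.03,0,0,0,0.93, -0.35,-0.03,0,0,0,0.93, -0.44,0.09,0,0,0,0]' -1
python3 -m jog '[-0.44,0.09,0,0,0,0, -0.44,0.09,0,0,0,0, -0.44,0.09,0,0,0,0, -0.44,0.09,0,0,0,0, -0.44,0.09,0,0,0,0, -0.44,0.09,0,0,0,0, -0.44,-0.14,0,0,0,0, -0.44,-0.14,0,0,0,0, -0.44,-0.14,0,0,0,0, -0.44,-0.14,0,0,0,0, -0.44,-0.14,0,0,0,0, -0.44,-0.14,0,0,0,0, -0.44,-0.14,0,0,0,0, -0.44,-0.14,0,0,0,0]'
python3 plan.py ".44,-.36,.301,95.7,0; .547,-.362,.301,95.7,0; .602,-.395,.301,95.7,0; .633,-.451,.301,95.7,0; .637,-.494,.301,95.7,0" "2,6,4,4,3"
```

```text
time: 3.5
tcp_pos: [0.4455, 0.2604, 0.3597]
ee_rot: [-2.105, -2.331, -0.001]
contact_force: [0.5, 0.2, 0.0]
grip_width: 0.0005
finger_force: 0.0
time: 5.25
tcp_pos: [0.4509, -0.3583, 0.3598]
ee_rot: [2.106, 2.331, 0.002]
contact_force: [1.2, -0.8, 0.2]
grip_width: 0.0003
finger_force: 0.0
t 5.25 [ 0.4509 -0.3583  0.3598] [-0.04  0.29  0.83  1.68 -0.22  1.27  0.93]
2 x [-0.0, -0.06, 0.29, 0.01, -0.0, 0.01]
6 x [-0.02, 0.18, -0.0, 0.0, 0.0, 0.0]
4 x [-0.1, 0.13, -0.0, 0.0, 0.0, 0.0]
4 x [-0.15, 0.06, -0.0, 0.0, 0.0, 0.0]
3 x [-0.14, -0.0, -0.0, 0.0, 0.0, 0.0]
```

```bash
python3 -m jog '[0,0,0.3,0,0,0, 0,0,0.3,0,0,0, -0.02,0.16,0,0,0,0, -0.02,0.16,0,0,0,0, -0.02,0.16,0,0,0,0, -0.02,0.16,0,0,0,0, -0.02,0.16,0,0,0,0, -0.02,0.16,0,0,0,0, -0.1,0.13,0,0,0,0, -0.1,0.13,0,0,0,0, -0.1,0.13,0,0,0,0, -0.1,0.13,0,0,0,0, -0.15,0.06,0,0,0,0, -0.15,0.06,0,0,0,0, -0.15,0.06,0,0,0,0, -0.15,0.06,0,0,0,0, -0.14,0,0,0,0,0, -0.14,0,0,0,0,0, -0.14,0,0,0,0,0]'
python3 - <<'E'
from fit import *
I,D=eyes.grab_frame("top");K=eyes.get_calibration("top");P=cloud(D,K)
print(telemetry.read_state()["joints"].round(3))
cv2.imwrite("pics/top1.png",np.hstack([I[120:340,150:550,::-1]]).repeat(2,0).repeat(2,1)[:600,:800])
for n in("lamp_head","lamp_pivot"): print(n,[(round(q["confidence"],2),pt("top",q["position"],D,K).round(3)) for q in finder.mark_of("top",n)[:2]])
E
```

```text
time: 7.62
tcp_pos: [0.6391, -0.4925, 0.2994]
ee_rot: [-2.102, -2.333, -0.0]
contact_force: [-1.1, 2.8, -0.1]
grip_width: 0.0005
finger_force: 0.9
[ 0.273  0.791  0.708  1.084 -0.484  1.421  0.995]
lamp_head [(0.67, array([ 0.71 , -0.524,  0.31 ]))]
lamp_pivot [(0.44, array([ 0.725, -0.081,  0.002]))]
```

View pics/top1.png

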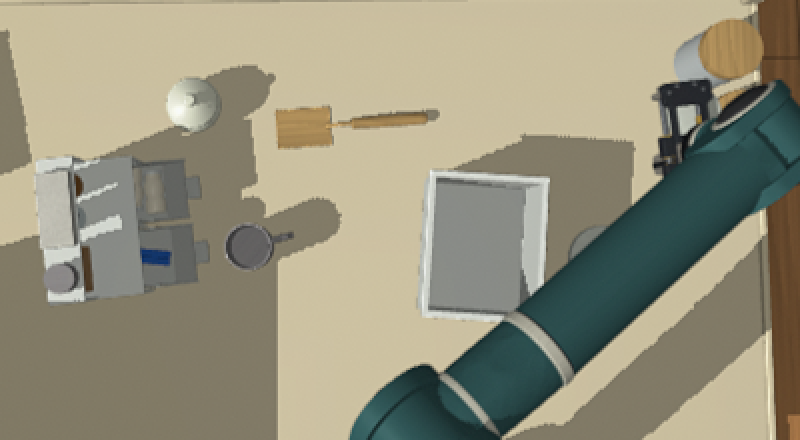

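The lamp arm now points to +x with its head at (0.71,-0.52), well clear of the bin, and everything else is in place. Next, the drawer tongue.

```bash
python3 plan.py ".635,-.43,.301,95.7,0; .635,-.40,.36,95.7,0; .63,.13,.26,95.7,0" "2,2,12"
```

```text
t 7.78 [ 0.6384 -0.4939  0.2997] [ 0.27  0.79  0.71  1.09 -0.48  1.42  0.99]
2 x [0.32, 0.02, -0.01, -0.0, 0.01, 0.01]
2 x [0.15, 0.01, -0.3, 0.0, 0.0, 0.0]
12 x [0.44, 0.04, 0.08, 0.0, 0.0, 0.0]
```

```bash
python3 -m jog '[0.32,0,0,0,0,0, 0.32,0,0,0,0,0, 0.15,0,-0.3,0,0,0, 0.15,0,-0.3,0,0,0, 0.44,0.04,0,0,0,0, 0.44,0.04,0.09,0,0,0, 0.44,0.04,0.09,0,0,0, 0.44,0.04,0.09,0,0,0, 0.44,0.04,0.09,0,0,0, 0.44,0.04,0.09,0,0,0, 0.44,0.04,0.09,0,0,0, 0.44,0.04,0.09,0,0,0, 0.44,0.04,0.09,0,0,0, 0.44,0.04,0.09,0,0,0, 0.44,0.04,0.09,0,0,0, 0.44,0.04,0.09,0,0,0, 0,0,0,0,0,0]' 0.2 20
python3 - <<'E'
from fit import *
p,Q,s=tool();print(s["joints"].round(3))
I,D=eyes.grab_frame("wrist");K=eyes.get_calibration("wrist");P=cloud(D,K);np.savez("w1.npz",I=I,D=D,C=K["world_from_camera"])
cv2.imwrite("pics/w1.png",I[:,:,::-1])
for n in("drawer_tongue","drawer_lip","drawer","sugar_bowl","mug"): print(n,[(round(q["confidence"],2),np.round(q["position"]),pt("w",q["position"],D,K).round(3)) for q in finder.mark_of("wrist",n)[:2]])
E
```

```text
time: 9.9
tcp_pos: [0.6214, 0.137, 0.2598]
ee_rot: [-2.093, -2.341, -0.001]
contact_force: [0.1, -0.0, 0.2]
grip_width: 0.0552
finger_force: 0.0
[-0.756  0.481  0.677  1.653 -0.329  1.125  0.121]
drawer_tongue [(0.82, array([143., 328.]), array([0.629, 0.181, 0.021])), (0.35, array([137., 331.]), array([0.632, 0.189, 0.021]))]
drawer_lip [(0.83, array([137., 333.]), array([0.634, 0.189, 0.02 ])), (0.69, array([ 57., 338.]), array([0.626, 0.267, 0.094]))]
drawer [(0.67, array([ 56., 332.]), array([0.62 , 0.267, 0.094]))]
sugar_bowl [(0.97, array([159., 429.]), array([0.738, 0.18 , 0.074])), (0.42, array([ 56., 335.]), array([0.623, 0.267, 0.094]))]
mug [(0.67, array([203., 253.]), array([0.536, 0.088, 0.006]))]
```

View pics/w1.png

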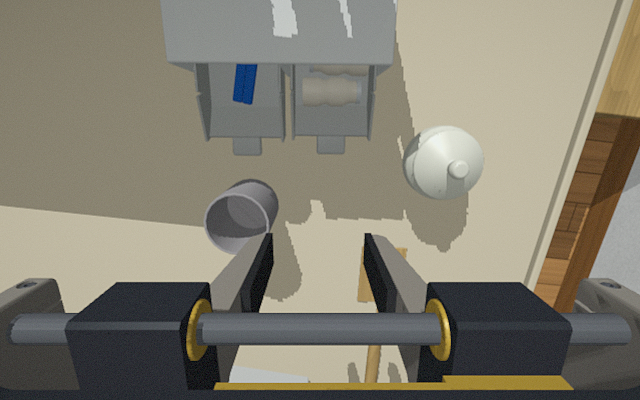

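Wrist view: tongue centred at (330,145), mug at (240,215), bowl knob at (458,168), bottles visible in the right-hand drawer. The tongue is at about (0.632,0.178), as the organiser fit predicted.

```bash
python3 - <<'E'
from h import *
w=np.load("w1.npz");K=eyes.get_calibration("wrist")
K["world_from_camera"]=w["C"]
for rc,z in(((145,330.5),.0195),((136,317),.0195),((153,344),.0195),((168,458),None),((168,458),.096),((165,405),None),((220,277),None)): print(rc,pt("w",rc,w["D"],K,z).round(4))
E
python3 plan.py ".632,.176,.10,95.7,0; .632,.176,.037,95.7,0; .646,.04,.037,95.7,0" "5,4,16"
```

```text
(145, 330.5) [0.6321 0.1792 0.0195]
(136, 317) [0.614  0.1884 0.0195]
(153, 344) [0.6503 0.1711 0.0195]
(168, 458) [0.7613 0.1764 0.0972]
(168, 458) [0.7619 0.1763 0.096 ]
(165, 405) [0.7222 0.1675 0.0457]
(220, 277) [0.5703 0.066  0.0016]
t 10.2 [0.6227 0.1299 0.2613] [-0.75  0.48  0.68  1.65 -0.33  1.13  0.12]
5 x [0.09, 0.03, 0.32, 0.0, 0.0, 0.0]
4 x [0.0, 0.0, 0.16, 0.0, 0.0, 0.0]
16 x [-0.09, 0.0, -0.0, 0.0, 0.0, 0.0]
```

```bash
python3 -m jog '[0.09,0.03,0.32,0,0,0, 0.09,0.03,0.32,0,0,0, 0.09,0.03,0.32,0,0,0, 0.09,0.03,0.32,0,0,0, 0.09,0.03,0.32,0,0,0, 0,0,0.16,0,0,0, 0,0,0.16,0,0,0, 0,0,0.16,0,0,0, 0,0,0.16,0,0,0, 0,0,0,0,0,0]' 0.2 20
python3 - <<'E'
from h import *
p,Q,s=tool();print(s["joints"].round(3))
I,D=eyes.grab_frame("wrist");cv2.imwrite("pics/w2.png",I[:,:,::-1])
E
```

```text
time: 11.45
tcp_pos: [0.6317, 0.1777, 0.0353]
ee_rot: [-2.102, -2.333, 0.003]
contact_force: [0.1, 0.6, -0.4]
grip_width: 0.0554
finger_force: 0.0
[-0.69   0.782  0.522  1.726 -0.523  0.779  0.191]
```

View pics/w2.png

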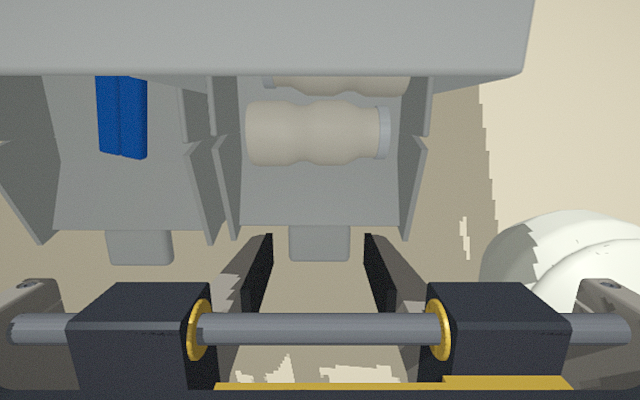

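The tongue (320,243) lies centred between the pads. Close and pull straight out.

```bash
python3 -m jog '[0,0,0,0,0,0, 0,0,0,0,0,0, 0,0,0,0,0,0, -0.03,0,0,0,0,0, -0.06,0,0,0,0,0, -0.09,0,0,0,0,0]' -1 25
python3 -m jog '[-0.1,0,0,0,0,0, -0.1,0,0,0,0,0, -0.1,0,0,0,0,0, -0.1,0,0,0,0,0, -0.1,0,0,0,0,0, -0.1,0,0,0,0,0, -0.1,0,0,0,0,0, -0.1,0,0,0,0,0, -0.1,0,0,0,0,0, -0.1,0,0,0,0,0, -0.1,0,0,0,0,0, -0.06,0,0,0,0,0, -0.03,0,0,0,0,0, 0,0,0,0,0,0]'
```

```text
time: 12.25
tcp_pos: [0.6347, 0.1605, 0.0369]
ee_rot: [-2.102, -2.335, -0.002]
contact_force: [0.0, 2.9, 3.5]
grip_width: 0.0355
finger_force: 25.0
time: 14.0
tcp_pos: [0.6468, 0.0411, 0.0366]
ee_rot: [2.102, 2.333, -0.001]
contact_force: [-0.7, 1.2, 4.3]
grip_width: 0.0353
finger_force: 25.0
```

```bash
python3 -m jog '[0,0,0,0,0,0, 0,0,0,0,0,0, 0,0,-0.3,0,0,0, 0,0,-0.4,0,0,0, 0,0,-0.5,0,0,0, 0,0,-0.5,0,0,0, 0.3,0,-0.2,0,0,0, 0.3,0,-0.1,0,0,0, 0.3,0,0,0,0,0, 0.1,0,0,0,0,0, 0,0,0,0,0,0]' 0.4
python3 - <<'E'
from fit import *
p,Q,s=tool();print(s["time"],p.round(4),s["joints"].round(3))
for c in("wrist","top"):
    I,D=eyes.grab_frame(c);K=eyes.get_calibration(c);cv2.imwrite(f"pics/{c}3.png",I[:,:,::-1]);np.savez(c+"3.npz",I=I,D=D,C=K["world_from_camera"])
    for n in("drawer_grip","drawer_tongue","drawer_lip","bottle0"): print(c,n,[(round(q["confidence"],2),np.round(q["position"]),pt("w",q["position"],D,K).round(3)) for q in finder.mark_of(c,n)[:4]])
E
```

```text
time: 15.38
tcp_pos: [0.6361, 0.1411, 0.2361]
ee_rot: [2.102, 2.335, -0.002]
contact_force: [0.5, -0.9, -0.1]
grip_width: 0.0643
finger_force: 0.0
15.375 [0.6361 0.1411 0.2361] [-0.725  0.528  0.646  1.635 -0.347  1.097  0.121]
wrist drawer_grip [(0.61, array([110., 317.]), array([0.626, 0.224, 0.082]))]
wrist drawer_tongue []
wrist drawer_lip [(0.82, array([247., 323.]), array([0.651, 0.057, 0.02 ]))]
wrist bottle0 [(0.95, array([138., 337.]), array([0.651, 0.197, 0.037])), (0.85, array([137., 295.]), array([0.604, 0.193, 0.038])), (0.84, array([189., 323.]), array([0.642, 0.137, 0.037])), (0.83, array([217., 317.]), array([0.639, 0.102, 0.037]))]
top drawer_grip []
top drawer_tongue [(0.65, array([209., 288.]), array([0.645, 0.045, 0.02 ]))]
top drawer_lip [(0.91, array([210., 286.]), array([0.642, 0.055, 0.02 ]))]
top bottle0 [(0.7, array([210., 270.]), array([0.641, 0.106, 0.037])), (0.47, array([207., 264.]), array([0.652, 0.123, 0.03 ])), (0.35, array([216., 255.]), array([0.603, 0.11 , 0.389]))]
```

View pics/wrist3.png

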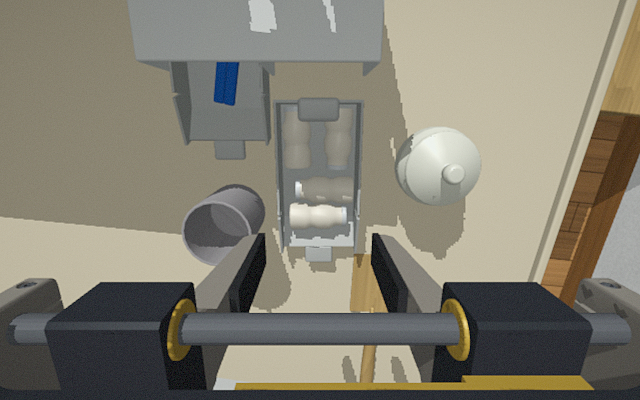

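Drawer is fully out; grip at (318,109), four bottles inside, lip at (320,245). I'll fit a kinematic model from logged states to check that the pour can be reached.

```bash
cat > kin.py <<'E'
from h import *
from scipy.optimize import least_squares
import itertools
dat=[([-1.316,.468,-.012,1.603,.006,1.071,-.056],[.1907,.6212,.2396],[.466,3.107,0]),
([-.04,.29,.83,1.68,-.22,1.27,.93],[.4509,-.3583,.3598],[2.106,2.331,.002]),
([.273,.791,.708,1.084,-.484,1.421,.995],[.6391,-.4925,.2994],[-2.102,-2.333,0]),
([-.756,.481,.677,1.653,-.329,1.125,.121],[.6214,.137,.2598],[-2.093,-2.341,-.001]),
([-.69,.782,.522,1.726,-.523,.779,.191],[.6317,.1777,.0353],[-2.102,-2.333,.003]),
([-.725,.528,.646,1.635,-.347,1.097,.121],[.6361,.1411,.2361],[2.102,2.335,-.002])]
lo=np.array([-2.53,-.31,-1.57,.28,-1.29,.15,-2.92]);hi=np.array([2.53,2.02,1.55,2.44,4.43,1.84,2.92])
def fk(q,P,S):
    o1,o7,h,L1,L2,L3,e1,e2,e3,t=P[:10]; e=lambda a,x:R.from_euler(a,x)
    A=e("z",S[0]*q[0]+o1);p=np.array([0,0,h])
    A=A*e("y",q[1])*e("z",S[1]*q[2]);p=p+A.apply([e1,0,L1])
    A=A*e("y",q[3])*e("z",S[2]*q[4]);p=p+A.apply([e2,0,L2])
    A=A*e("y",q[5]);p=p+A.apply([e3,t,L3]); A=A*e("z",S[3]*q[6]+o7)
    return p,A
def res(P,S,d=dat):
    out=[]
    for q,p,v in d:
        a,A=fk(q,P,S); out+=list(10*(a-p))+list((A.inv()*R.from_rotvec(v)).as_rotvec())
    return np.array(out)
def fit():
    best=None
    for S in itertools.product([1,-1],repeat=4):
        o1=1.273+S[0]*1.316
        for o7 in(1.57,-1.57,0,3.14):
            f=least_squares(lambda P:np.r_[res(P,S),.03*P[6:10]],[o1,o7,.35,.4,.4,.2,0,0,0,0])
            if best is None or f.cost<best[0]: best=(f.cost,S,f.x)
    return best
def ik(p,Q,q0,P,S):
    f=least_squares(lambda q:np.r_[10*(fk(q,P,S)[0]-p),3*(fk(q,P,S)[1].inv()*Q).as_rotvec(),.02*(q-q0)],np.clip(q0,lo+.01,hi-.01),bounds=(lo+.005,hi-.005))
    a,A=fk(f.x,P,S);return f.x,np.linalg.norm(a-p),np.degrees((A.inv()*Q).magnitude())
E
python3 - <<'E'
from kin import *
import sys; sys.argv=["",";","0"]
b=fit();print(b[0],b[1],b[2].round(3),np.abs(res(b[2],b[1])).max())
P,S=b[2],b[1];np.savez("kin.npz",P=P,S=S)
def pose(x,y,z,yaw,pit):
    yw=np.radians(yaw);B=np.array([[np.cos(yw),np.sin(yw),0],[np.sin(yw),-np.cos(yw),0],[0,0,-1]])
    return np.array([x,y,z]),R.from_matrix(B)*R.from_euler("y",pit,degrees=True)
q=np.array(telemetry.read_state()["joints"])
for yawp in(-4,-15,-25):
  c=np.array([np.cos(np.radians(yawp)),np.sin(np.radians(yawp))]);lip=np.array([.53,-.273])+.035*c
  qq=q
  W=[(.628,.222,.075,95.7,0),(.628,.222,.23,95.7,0),(.66,.0,.25,50,0)]
  for ph in(0,20,40,55,65,72):
    f=np.radians(ph);xy=lip+c*(.167*np.cos(f)-.052*np.sin(f));W.append((*xy,.165+.167*np.sin(f)+.052*np.cos(f),yawp,ph))
  for w in W:
    qq,ep,er=ik(*pose(*w),qq,P,S);print(np.round(w,3),qq.round(2),round(ep*1000,1),round(er,1))
E
```

```text
0.010072778240806863 (-1, -1, -1, -1) [-5.700e-02  1.513e+00 -2.048e+00  5.170e-01  4.790e-01 -2.064e+00
 -1.000e-03  1.000e-02 -8.000e-03  1.000e-02] 0.07928020797319468
[6.28e-01 2.22e-01 7.50e-02 9.57e+01 0.00e+00] [-0.76  0.74  0.54  1.68 -0.48  0.85  0.08] 0.0 0.0
[ 0.628  0.222  0.23  95.7    0.   ] [-0.82  0.56  0.62  1.59 -0.36  1.1  -0.01] 0.0 0.0
[ 0.66  0.    0.25 50.    0.  ] [-0.62  0.59  0.83  1.59 -0.46  1.17 -0.38] 0.0 0.0
[ 0.732 -0.287  0.217 -4.     0.   ] [-0.16  0.88  0.92  1.26 -0.68  1.32 -0.9 ] 0.0 0.0
[ 0.704 -0.285  0.271 -4.    20.   ] [ 0.05  1.25  1.29  0.29 -1.28  1.71 -1.32] 10.6 13.7
[ 0.659 -0.282  0.312 -4.    40.   ] [-0.    1.2   1.28  0.29 -1.28  1.73 -1.36] 25.0 32.2
[ 0.618 -0.279  0.332 -4.    55.   ] [-0.03  1.17  1.27  0.29 -1.28  1.73 -1.37] 35.6 45.9
[ 0.588 -0.277  0.338 -4.    65.   ] [-0.04  1.16  1.27  0.29 -1.28  1.73 -1.38] 42.6 55.0
[ 0.567 -0.276  0.34  -4.    72.   ] [-0.05  1.15  1.26  0.29 -1.28  1.72 -1.38] 47.4 61.2
[6.28e-01 2.22e-01 7.50e-02 9.57e+01 0.00e+00] [-0.76  0.74  0.54  1.68 -0.48  0.85  0.08] 0.0 0.0
[ 0.628  0.222
[... 878 characters left out ...]
.56  0.62  1.59 -0.36  1.1  -0.01] 0.0 0.0
[ 0.66  0.    0.25 50.    0.  ] [-0.62  0.59  0.83  1.59 -0.46  1.17 -0.38] 0.0 0.0
[  0.713  -0.358   0.217 -25.      0.   ] [-0.07  0.92  0.96  1.22 -0.73  1.35 -1.17] 0.0 0.0
[  0.688  -0.347   0.271 -25.     20.   ] [ 0.27  1.26  1.34  0.29 -1.28  1.71 -1.46] 11.2 14.4
[  0.647  -0.328   0.312 -25.     40.   ] [ 0.26  1.22  1.35  0.29 -1.28  1.73 -1.46] 25.7 33.2
[  0.61   -0.31    0.332 -25.     55.   ] [ 0.26  1.19  1.35  0.29 -1.28  1.73 -1.46] 36.4 46.9
[  0.583  -0.298   0.338 -25.     65.   ] [ 0.25  1.18  1.35  0.29 -1.28  1.73 -1.46] 43.4 56.0
[  0.564  -0.289   0.34  -25.     72.   ] [ 0.25  1.18  1.35  0.29 -1.28  1.72 -1.47] 48.2 62.3
```

```bash
python3 - <<'E'
from kin import *
K=eyes.get_calibration("scene");C=np.linalg.inv(K["world_from_camera"])
for z in(0,.2,.25,.3,.35,.4,.45):
    c=C@[0,0,z,1];print(z,(c[1]/c[2]*K["fy"]+K["cy"]).round(),(c[0]/c[2]*K["fx"]+K["cx"]).round())
b=fit();print(res(b[2],b[1]).reshape(-1,6).round(3))
c=C@[*(dat[0][1]),1];print((c[1]/c[2]*K["fy"]+K["cy"]).round(),(c[0]/c[2]*K["fx"]+K["cx"]).round())
for z in(.5,.55,.6):
    c=C@[.191,.621,z,1];print(z,(c[1]/c[2]*K["fy"]+K["cy"]).round(),(c[0]/c[2]*K["fx"]+K["cx"]).round())
E
```

```text
0 158.0 239.0
0.2 114.0 233.0
0.25 102.0 232.0
0.3 90.0 230.0
0.35 77.0 228.0
0.4 64.0 227.0
0.45 50.0 225.0
[[-0.042  0.079  0.002 -0.     0.     0.002]
 [-0.019  0.063  0.006 -0.003  0.002 -0.005]
 [-0.013 -0.059  0.002 -0.001  0.003 -0.   ]
 [-0.023 -0.052 -0.007 -0.    -0.     0.001]
 [ 0.002  0.008  0.001 -0.     0.001  0.001]
 [-0.024  0.003 -0.004  0.    -0.     0.001]]
84.0 387.0
0.5 19.0 393.0
0.55 5.0 395.0
0.6 -9.0 396.0
```

```bash
cat > reach.py <<'E'
from kin import *
S=(-1,-1,-1,-1)
f=min((least_squares(lambda P:np.r_[res(P,S),10*(P[2]-.295),.03*P[6:10]],[-.05,o7,.295,.5,.48,.27,0,0,0,0]) for o7 in(1.57,-1.57,0,3.14)),key=lambda f:f.cost)
P=f.x
def pose(x,y,z,yaw,pit):
    yw=np.radians(yaw);B=np.array([[np.cos(yw),np.sin(yw),0],[np.sin(yw),-np.cos(yw),0],[0,0,-1]])
    return np.array([x,y,z]),R.from_matrix(B)*R.from_euler("y",pit,degrees=True)
E
python3 - <<'E'
from reach import *
print(f.cost,P.round(3))
q=np.array(telemetry.read_state()["joints"])
for yawp,zl in((-4,.165),(-25,.165),(-45,.165),(-25,.22)):
  c=np.array([np.cos(np.radians(yawp)),np.sin(np.radians(yawp))]);lip=np.array([.53,-.273])+.035*c
  qq=q; print(yawp,zl)
  W=[(.628,.222,.23,95.7,0),(.66,.0,.25,50,0)]
  for ph in(0,20,40,55,65,72):
    a=np.radians(ph);xy=lip+c*(.167*np.cos(a)-.052*np.sin(a));W.append((*xy,zl+.167*np.sin(a)+.052*np.cos(a),yawp,ph))
  for w in W:
    qq,ep,er=ik(*pose(*w),qq,P,S);print(np.round(w,3),qq.round(2),round(ep*1000,1),round(er,1))
E
```

```text
0.013591228085781311 [-0.057  1.513  0.295  0.519  0.476  0.293 -0.007  0.    -0.012  0.011]
-4 0.165
[ 0.628  0.222  0.23  95.7    0.   ] [-0.82  0.56  0.63  1.6  -0.36  1.1  -0.01] 0.0 0.0
[ 0.66  0.    0.25 50.    0.  ] [-0.62  0.59  0.84  1.6  -0.47  1.17 -0.38] 0.0 0.0
[ 0.732 -0.287  0.217 -4.     0.   ] [-0.15  0.88  0.92  1.26 -0.68  1.32 -0.9 ] 0.0 0.0
[ 0.704 -0.285  0.271 -4.    20.   ] [-0.23  0.63  0.92  1.58 -0.83  0.96 -0.7 ] 0.0 0.0
[ 0.659 -0.282  0.312 -4.    40.   ] [-0.22  0.38  0.84  1.89 -1.16  0.64 -0.29] 0.0 0.0
[ 0.618 -0.279  0.332 -4.    55.   ] [ 1.41  0.32 -1.03  2.08 -1.28  0.16  0.11] 3.2 1.4
[ 0.588 -0.277  0.338 -4.    65.   ] [ 1.76  0.46 -1.37  2.13 -1.28  0.16  0.25] 18.4 7.6
[ 0.567 -0.276  0.34  -4.    72.   ] [ 1.9   0.62 -1.5   2.17 -1.28  0.16  0.39] 28.4 11.4
-25 0.165
[ 0.628  0.222  0.23  95.7    0.   ] [-0.82  0.56  0.63  1.6  -0.36  1.1  -0.01] 0.0 0.0
[ 0.66  0.    0.25 50.    0.  ] [-0.62  0.59  0.84  1.6  -0.47  1.17 -0.38] 0.0 0.0
[  0.713  -0.358   0.217 -25.      0.   ] [-0.06  0.92  0.96  1.22 -0.73  1.35 -1.16] 0.0 0.0
[  0.688  -
[... 1262 characters left out ...]
0.82  0.56  0.63  1.6  -0.36  1.1  -0.01] 0.0 0.0
[ 0.66  0.    0.25 50.    0.  ] [-0.62  0.59  0.84  1.6  -0.47  1.17 -0.38] 0.0 0.0
[  0.713  -0.358   0.272 -25.      0.   ] [-0.06  0.87  0.98  1.16 -0.7   1.43 -1.19] 0.0 0.0
[  0.688  -0.347   0.326 -25.     20.   ] [-0.25  0.64  1.06  1.51 -0.76  1.02 -1.07] 0.0 0.0
[  0.647  -0.328   0.367 -25.     40.   ] [-0.42  0.37  1.06  1.84 -0.84  0.53 -0.9 ] 0.0 0.0
[  0.61   -0.31    0.387 -25.     55.   ] [-0.4   0.14  0.89  2.06 -1.28  0.16 -0.38] 2.7 1.2
[  0.583  -0.298   0.393 -25.     65.   ] [-1.02  0.09  1.51  2.11 -1.28  0.16 -0.36] 21.6 9.0
[  0.564  -0.289   0.395 -25.     72.   ] [-1.06  0.03  1.54  2.11 -1.28  0.16 -0.31] 32.1 15.6
```

```bash
cat > s.py <<'E'
from reach import *
q=np.array([-.82,.56,.63,1.6,-.36,1.1,-.01])
for yawp in list(range(-60,320,20)):
  zl=.165;c=np.array([np.cos(np.radians(yawp)),np.sin(np.radians(yawp))]);lip=np.array([.53,-.273])+.035*c
  W=[]
  n=8
  for k in range(1,n+1): t=k/n; W.append((.628+.02*t,.222*(1-t)-.0*t,.3,95.7*(1-t)+yawp*t,0))
  a=0
  g=W[-1]
  e0=lip+c*.167
  for k in range(1,7): t=k/6; W.append((g[0]+(e0[0]-g[0])*t,g[1]+(e0[1]-g[1])*t,.3+(.217-.3)*t,yawp,0))
  for ph in range(6,73,6):
    a=np.radians(ph);xy=lip+c*(.167*np.cos(a)-.052*np.sin(a));W.append((*xy,zl+.167*np.sin(a)+.052*np.cos(a),yawp,ph))
  qq=q;E=[];J=[]
  for w in W:
    q1,ep,er=ik(*pose(*w),qq,P,S);J.append(np.abs(q1-qq).max());qq=q1;E.append(er+ep*1000)
  print(yawp,"err carry",round(max(E[:14]),1),"pour",np.round(E[14:],1).tolist()[3::2],"maxjump",round(max(J),2),qq.round(2))
E
python3 s.py
```

```text
-60 err carry 0.0 pour [0.0, 0.0, 0.0, 2.4, 48.5] maxjump 0.36 [-0.94  0.98  1.54  2.12 -1.28  0.16 -1.37]
-40 err carry 0.0 pour [0.0, 0.0, 0.0, 25.8, 52.0] maxjump 0.28 [-1.    0.58  1.54  2.13 -1.28  0.16 -0.89]
-20 err carry 0.0 pour [0.0, 0.0, 0.1, 29.0, 61.9] maxjump 0.65 [ 1.93  0.15 -1.46  2.16 -1.28  0.16 -0.11]
0 err carry 0.0 pour [0.0, 0.0, 0.1, 10.4, 32.1] maxjump 1.27 [ 1.89  0.69 -1.5   2.17 -1.28  0.16  0.48]
20 err carry 0.0 pour [0.0, 0.0, 0.0, 0.1, 0.0] maxjump 0.69 [ 1.79  0.69 -1.3   2.14 -1.28  0.47  0.67]
40 err carry 0.0 pour [0.0, 0.0, 0.0, 0.0, 0.0] maxjump 0.32 [ 1.01  0.42 -0.21  1.96 -1.28  1.29  0.7 ]
60 err carry 0.0 pour [0.0, 0.0, 0.0, 0.0, 0.0] maxjump 0.12 [ 0.43  0.59  0.54  1.75 -1.27  1.83  0.82]
80 err carry 0.0 pour [0.0, 0.0, 0.0, 0.0, 0.0] maxjump 0.26 [ 0.8   0.65 -0.06  1.55 -0.89  1.83  0.76]
100 err carry 0.0 pour [0.0, 0.0, 0.0, 0.0, 0.0] maxjump 0.41 [ 1.19  0.95 -0.92  1.36 -0.34  1.83  0.45]
120 err carry 0.0 pour [0.0, 0.0, 0.1, 20.2, 47.8] maxjump 0.93 [ 1.27  1.19 -1.34  1.39  0.    1.83  0.27]
140 err carry 0.0 pour [0.0, 0.0, 17.
[... 229 characters left out ...]
3.8] maxjump 0.42 [-0.42  1.14  1.34  1.41  0.    1.84  2.73]
200 err carry 0.0 pour [0.0, 0.0, 0.0, 0.0, 5.3] maxjump 0.4 [-0.45  1.22  1.41  1.33  0.03  1.84  2.91]
220 err carry 0.0 pour [0.0, 0.0, 0.0, 0.0, 0.0] maxjump 0.49 [-0.07  0.69  0.28  1.47  0.78  1.84  2.36]
240 err carry 0.0 pour [0.0, 0.0, 0.0, 0.0, 0.0] maxjump 0.49 [ 0.31  0.6  -0.37  1.66  1.19  1.83  2.26]
260 err carry 1.5 pour [0.0, 0.0, 0.0, 0.0, 0.0] maxjump 0.4 [ 0.67  0.62 -0.89  1.86  1.53  1.84  2.28]
280 err carry 52.7 pour [16.4, 0.0, 0.0, 0.0, 0.0] maxjump 1.09 [ 0.99  0.74 -1.32  2.05  1.87  1.83  2.41]
300 err carry 98.7 pour [55.3, 29.7, 2.5, 0.0, 0.0] maxjump 0.94 [ 1.12  0.47 -1.22  2.21  1.99  1.3   2.41]
```

Pouring with the tool's x at about 50° works kinematically and keeps the hand off the lamp post. Go down on the grip, close and lift.

```bash
python3 plan.py ".6285,.222,.12,95.7,0; .6285,.222,.074,95.7,0" "4,3"
```

```text
t 15.88 [0.6365 0.1409 0.2366] [-0.72  0.53  0.65  1.63 -0.35  1.1   0.12]
4 x [0.2, 0.0, 0.29, 0.0, 0.0, 0.01]
3 x [0.0, 0.0, 0.15, 0.0, 0.0, 0.0]
```

```bash
python3 -m jog '[0.2,0,0.29,0,0,0, 0.2,0,0.29,0,0,0, 0.2,0,0.29,0,0,0, 0.2,0,0.29,0,0,0, 0,0,0.15,0,0,0, 0,0,0.15,0,0,0, 0,0,0.15,0,0,0, 0,0,0,0,0,0]' 0.4 60
python3 -m jog '[0,0,0,0,0,0, 0,0,0,0,0,0, 0,0,0,0,0,0, 0,0,-0.05,0,0,0, 0,0,-0.1,0,0,0, 0,0,-0.1,0,0,0, 0,0,0,0,0,0]' -1 60
python3 - <<'E'
from fit import *
p,Q,s=tool();print(p.round(4),s["joints"].round(3),s["contact_force"].round(2),s["torque"].round(2))
I,D=eyes.grab_frame("wrist");cv2.imwrite("pics/w4.png",I[:,:,::-1])
K=eyes.get_calibration("wrist")
print([(round(q["confidence"],2),np.round(q["position"]),pt("w",q["position"],D,K).round(3)) for q in finder.mark_of("wrist","drawer_lip")[:2]])
E
```

```text
time: 16.88
tcp_pos: [0.6277, 0.2197, 0.0747]
ee_rot: [-2.104, -2.332, 0.002]
contact_force: [0.6, -0.0, -0.1]
grip_width: 0.0646
finger_force: 0.0
time: 17.75
tcp_pos: [0.6288, 0.2211, 0.102]
ee_rot: [2.102, 2.334, 0.003]
contact_force: [0.1, -0.4, -4.0]
grip_width: 0.0392
finger_force: 60.0
[0.6288 0.2211 0.102 ] [-0.773  0.701  0.556  1.685 -0.456  0.885  0.075] [ 0.06 -0.44 -3.97] [ 0.03  0.04 -0.02]
[]
```

View pics/w4.png

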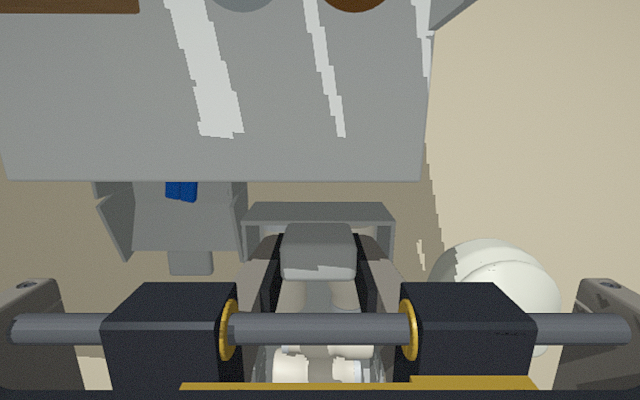

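Grip is held (39 mm) with the drawer hanging from it. Lift on and check its tilt.

```bash
python3 -m jog '[0,0,-0.1,0,0,0, 0,0,-0.2,0,0,0, 0,0,-0.25,0,0,0, 0,0,-0.25,0,0,0, 0,0,-0.25,0,0,0, 0,0,-0.15,0,0,0, 0,0,-0.05,0,0,0, 0,0,0,0,0,0]'
python3 - <<'E'
from fit import *
p,Q,s=tool();print(s["time"],p.round(4),s["joints"].round(3),s["contact_force"].round(2),s["torque"].round(2))
for c in("top","scene"):
    I,D=eyes.grab_frame(c);K=eyes.get_calibration(c);np.savez(c+"5.npz",I=I,D=D)
    print(c,[(n,round(q["confidence"],2),np.round(q["position"]),pt("w",q["position"],D,K).round(3)) for n in("drawer_lip","drawer_tongue","bottle0") for q in finder.mark_of(c,n)[:2]])
cv2.imwrite("pics/s5.png",cv2.resize(I[60:300,230:500,::-1],None,fx=2.4,fy=2.4))
E
python3 plan.py ".6285,.221,.235,95.7,0;.655,.05,.235,75,0;.66,-.118,.222,50,0" "1,7,7"
```

```text
time: 18.85
tcp_pos: [0.6279, 0.2208, 0.2255]
ee_rot: [-2.103, -2.334, 0.0]
contact_force: [0.0, -0.1, -2.0]
grip_width: 0.0396
finger_force: 60.0
18.85 [0.6279 0.2208 0.2255] [-0.825  0.562  0.632  1.607 -0.362  1.093  0.007] [ 0.04 -0.13 -2.03] [0.15 0.08 0.01]
top [('drawer_lip', 0.63, array([208., 280.]), array([0.637, 0.062, 0.166])), ('drawer_lip', 0.4, array([242., 382.]), array([ 0.536, -0.261,  0.005])), ('drawer_tongue', 0.79, array([205., 286.]), array([0.645, 0.045, 0.169])), ('bottle0', 0.77, array([206., 267.]), array([0.644, 0.1  , 0.185])), ('bottle0', 0.73, array([200., 236.]), array([0.661, 0.191, 0.184]))]
scene [('drawer_lip', 0.26, array([195., 355.]), array([0.657, 0.09 , 0.176])), ('drawer_tongue', 0.91, array([203., 339.]), array([0.647, 0.038, 0.16 ])), ('bottle0', 0.73, array([178., 370.]), array([0.615, 0.181, 0.18 ])), ('bottle0', 0.68, array([184., 381.]), array([0.666, 0.187, 0.18 ]))]
t 19.25 [0.6279 0.2207 0.2252] [-0.82  0.56  0.63  1.61 -0.36  1.09  0.01]
1 x [0.0, 0.01, -0.1, -0.01, 0.0, 0.05]
7 x [-0.24, 0.05, -0.0, 0.0, 0.0, 0.49]
7 x [-0.21, 0.11, 0.02, 0.0, 0.0, 0.6]
```

View pics/s5.png

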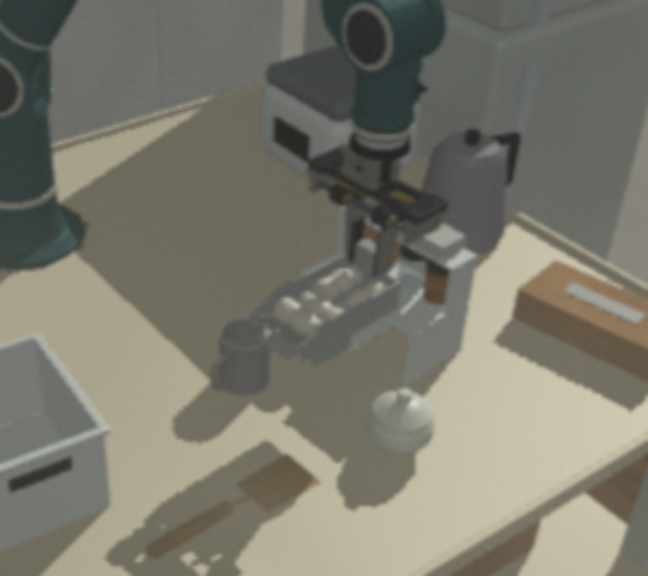

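The drawer hangs level with all four bottles (tongue top at 0.169 as expected). Carry it to the bin, turning on the way.

```bash
python3 -m jog '[-0.08,0.02,-0.1,0,0,0.2, -0.16,0.04,0,0,0,0.4, -0.24,0.05,0,0,0,0.5, -0.24,0.05,0,0,0,0.5, -0.24,0.05,0,0,0,0.5, -0.24,0.05,0,0,0,0.5, -0.24,0.05,0,0,0,0.5, -0.24,0.05,0,0,0,0.5, -0.21,0.11,0.02,0,0,0.6, -0.21,0.11,0.02,0,0,0.6, -0.21,0.11,0.02,0,0,0.6, -0.21,0.11,0.02,0,0,0.6, -0.21,0.11,0.02,0,0,0.6, -0.21,0.11,0.02,0,0,0.6, -0.1,0.05,0,0,0,0.3, 0,0,0,0,0,0]'
cat > pour.py <<'E'
from reach import *
yawp=50;c=np.array([np.cos(np.radians(yawp)),np.sin(np.radians(yawp))]);lip=np.array([.5525,-.246]);q=np.array(telemetry.read_state()["joints"])
p,Q,s=tool();print(p.round(4),q.round(2));W=[];zl=.168
for ph in range(0,79,6):
    a=np.radians(ph);xy=lip+c*(.167*np.cos(a)-.0547*np.sin(a));w=(*xy,zl+.167*np.sin(a)+.0547*np.cos(a),yawp,ph);W.append("%.4f,%.4f,%.4f,%g,%g"%w)
    q,ep,er=ik(*pose(*w),q,P,S);print(ph,W[-1],q.round(2),round(ep*1000,1),round(er,1))
print(";".join(W))
import subprocess;subprocess.run(["python3","plan.py",";".join(W),",".join(["1"]*len(W))])
E
python3 pour.py
```

```text
time: 21.25
tcp_pos: [0.6583, -0.1013, 0.2237]
ee_rot: [2.837, 1.349, 0.0]
contact_force: [0.5, 0.4, -2.9]
grip_width: 0.0394
finger_force: 60.0
t 21.25 [ 0.6583 -0.1013  0.2237] [-0.46  0.62  0.84  1.62 -0.5   1.13 -0.18]
1 x [-0.12, 0.12, 0.01, 0.0, -0.0, 0.14]
1 x [-0.07, 0.0, -0.17, 0.0, 1.0, 0.0]
1 x [-0.07, -0.0, -0.17, -0.0, 1.0, 0.0]
1 x [-0.07, -0.0, -0.17, 0.0, 1.0, -0.0]
1 x [-0.07, 0.0, -0.17, 0.0, 1.0, 0.0]
1 x [-0.07, -0.0, -0.17, -0.0, 1.0, -0.0]
1 x [-0.07, -0.0, -0.17, 0.0, 1.0, 0.0]
1 x [-0.07, -0.0, -0.17, 0.0, 1.0, 0.0]
1 x [-0.07, -0.0, -0.17, 0.0, 1.0, -0.0]
1 x [-0.07, 0.0, -0.17, -0.0, 1.0, 0.0]
1 x [-0.07, -0.0, -0.17, 0.0, 1.0, -0.0]
1 x [-0.07, -0.0, -0.17, -0.0, 1.0, 0.0]
1 x [-0.07, 0.0, -0.17, 0.0, 1.0, 0.0]
1 x [-0.07, 0.0, -0.17, -0.0, 1.0, -0.0]
[ 0.6583 -0.1013  0.2237] [-0.46  0.62  0.84  1.62 -0.5   1.13 -0.18]
0 0.6598,-0.1181,0.2227,50,0 [-0.43  0.64  0.84  1.59 -0.51  1.14 -0.17] 0.0 0.0
6 0.6556,-0.1232,0.2399,50,6 [-0.39  0.58  0.81  1.63 -0.57  1.13 -0.11] 0.0 0.0
12 0.6502,-0.1296,0.2562,50,12 [-0.33  0.53  0.79  1.66 -0.64  1.12 -0.03] 0.0 
[... 606 characters left out ...]
400,50,60 [ 0.23  0.46  0.65  1.84 -1.27  1.54  0.66] 0.0 0.0
66 0.5640,-0.2322,0.3428,50,66 [ 0.41  0.47  0.49  1.85 -1.28  1.58  0.71] 0.0 0.0
72 0.5522,-0.2463,0.3437,50,72 [ 0.62  0.48  0.29  1.85 -1.28  1.6   0.75] 0.0 0.0
78 0.5404,-0.2604,0.3427,50,78 [ 0.79  0.52  0.11  1.86 -1.28  1.63  0.79] 0.0 0.0
0.6598,-0.1181,0.2227,50,0;0.6556,-0.1232,0.2399,50,6;0.6502,-0.1296,0.2562,50,12;0.6437,-0.1373,0.2716,50,18;0.6363,-0.1462,0.2859,50,24;0.6279,-0.1562,0.2989,50,30;0.6187,-0.1671,0.3104,50,36;0.6087,-0.1790,0.3204,50,42;0.5982,-0.1915,0.3287,50,48;0.5872,-0.2047,0.3353,50,54;0.5757,-0.2183,0.3400,50,60;0.5640,-0.2322,0.3428,50,66;0.5522,-0.2463,0.3437,50,72;0.5404,-0.2604,0.3427,50,78
```

```bash
sed -i 's/yawp=50/yawp=60/; s/\.5525,-\.246/.5475,-.243/' pour.py; python3 pour.py | grep -v ';'
```

```text
t 21.25 [ 0.6583 -0.1013  0.2237] [-0.46  0.62  0.84  1.62 -0.5   1.13 -0.18]
1 x [-0.15, -0.23, 0.01, 0.0, -0.0, -1.52]
1 x [-0.07, -0.0, -0.17, 0.0, 1.0, 0.0]
1 x [-0.07, 0.0, -0.17, 0.0, 1.0, 0.0]
1 x [-0.07, 0.0, -0.17, 0.0, 1.0, 0.0]
1 x [-0.07, -0.0, -0.17, -0.0, 1.0, 0.0]
1 x [-0.07, -0.0, -0.17, 0.0, 1.0, -0.0]
1 x [-0.07, 0.0, -0.17, 0.0, 1.0, 0.0]
1 x [-0.07, 0.0, -0.17, 0.0, 1.0, -0.0]
1 x [-0.07, -0.0, -0.17, 0.0, 1.0, -0.0]
1 x [-0.07, 0.0, -0.17, -0.0, 1.0, 0.0]
1 x [-0.07, -0.0, -0.17, 0.0, 1.0, 0.0]
1 x [-0.07, 0.0, -0.17, 0.0, 1.0, -0.0]
1 x [-0.07, -0.0, -0.17, -0.0, 1.0, -0.0]
1 x [-0.07, -0.0, -0.17, 0.0, 1.0, 0.0]
[ 0.6583 -0.1013  0.2237] [-0.46  0.62  0.84  1.62 -0.5   1.13 -0.18]
0 0.6310,-0.0984,0.2227,60,0 [-0.47  0.57  0.81  1.68 -0.46  1.09 -0.04] 0.0 0.0
6 0.6277,-0.1041,0.2399,60,6 [-0.41  0.52  0.79  1.69 -0.53  1.1   0.03] 0.0 0.0
12 0.6235,-0.1114,0.2562,60,12 [-0.34  0.48  0.77  1.71 -0.6   1.12  0.11] 0.0 0.0
18 0.6185,-0.1201,0.2716,60,18 [-0.27  0.45  0.74  1.73 -0.68  1.16  0.2 ] 0.0 0.0
24 0.6127,-0.1301,0.2859,60,24 [-0.2   0.43  0.72  1.74 -0.76  1.2   0.28] 0.0 0.0
30 0.6061,-0.1414,0.2989,60,30 [-0.13  0.42  0.71  1.75 -0.84  1.26  0.37] 0.0 0.0
36 0.5990,-0.1538,0.3104,60,36 [-0.05  0.42  0.69  1.76 -0.92  1.32  0.45] 0.0 0.0
42 0.5913,-0.1672,0.3204,60,42 [ 0.03  0.43  0.68  1.76 -1.    1.4   0.53] 0.0 0.0
48 0.5830,-0.1814,0.3287,60,48 [ 0.11  0.45  0.66  1.76 -1.06  1.49  0.6 ] 0.0 0.0
54 0.5745,-0.1963,0.3353,60,54 [ 0.19  0.47  0.64  1.76 -1.13  1.58  0.66] 0.0 0.0
60 0.5656,-0.2117,0.3400,60,60 [ 0.26  0.51  0.62  1.76 -1.18  1.67  0.72] 0.0 0.0
66 0.5565,-0.2275,0.3428,60,66 [ 0.34  0.55  0.59  1.76 -1.23  1.76  0.77] 0.0 0.0
72 0.5473,-0.2434,0.3437,60,72 [ 0.44  0.59  0.52  1.75 -1.26  1.83  0.81] 0.0 0.0
78 0.5381,-0.2593,0.3427,60,78 [ 0.64  0.6   0.31  1.74 -1.24  1.83  0.82] 0.0 0.0
```

```bash
python3 -m jog '[-0.05,-0.08,0,0,0,-0.5, -0.05,-0.08,0,0,0,-0.5, -0.05,-0.08,0,0,0,-0.5, 0,0,0,0,0,0, -0.035,0,-0.085,0,0.5,0, -0.035,0,-0.085,0,0.5,0, -0.035,0,-0.085,0,0.5,0, -0.035,0,-0.085,0,0.5,0, -0.035,0,-0.085,0,0.5,0, -0.035,0,-0.085,0,0.5,0, -0.035,0,-0.085,0,0.5,0, -0.035,0,-0.085,0,0.5,0, -0.035,0,-0.085,0,0.5,0, -0.035,0,-0.085,0,0.5,0]'
python3 pour.py | grep -A1 '^\['
```

```text
time: 23.0
tcp_pos: [0.6036, -0.146, 0.2984]
ee_rot: [-2.432, -1.402, -0.657]
contact_force: [0.3, -0.0, -4.2]
grip_width: 0.0393
finger_force: 60.0
[ 0.6036 -0.146   0.2984] [-0.09  0.41  0.69  1.76 -0.84  1.23  0.4 ]
0 0.6310,-0.0984,0.2227,60,0 [-0.5   0.59  0.87  1.68 -0.49  1.11 -0.02] 0.0 0.0
```

On track (30° tilt, wanted [0.606,-0.141,0.299]). Continue to about 72°, then hold.

```bash
python3 -m jog '[-0.035,0,-0.085,0,0.5,0, -0.035,0,-0.085,0,0.5,0, -0.035,0,-0.085,0,0.5,0, -0.035,0,-0.085,0,0.5,0, -0.035,0,-0.085,0,0.5,0, -0.035,0,-0.085,0,0.5,0, -0.035,0,-0.085,0,0.5,0, -0.035,0,-0.085,0,0.5,0, -0.035,0,-0.085,0,0.5,0, -0.035,0,-0.085,0,0.5,0, -0.035,0,-0.085,0,0.5,0, -0.035,0,-0.085,0,0.5,0, -0.035,0,-0.085,0,0.5,0, -0.035,0,-0.085,0,0.5,0, 0,0,0,0,0,0, 0,0,0,0,0,0, 0,0,0,0,0,0, 0,0,0,0,0,0]'
python3 - <<'E'
from fit import *
p,Q,s=tool();print(s["joints"].round(2),"ztool",Q.as_matrix()[:,2].round(3),s["contact_force"].round(1))
for c in("scene","top"):
    I,D=eyes.grab_frame(c);K=eyes.get_calibration(c);np.savez(c+"6.npz",I=I,D=D)
    print(c,[(n,round(q["confidence"],2),np.round(q["position"]),pt("w",q["position"],D,K).round(3)) for n in("drawer_lip","bottle0") for q in finder.mark_of(c,n)[:5]])
    if c=="scene": A=I[80:340,120:420]
    else: B=I[120:380,280:580]
cv2.imwrite("pics/p6.png",cv2.resize(np.hstack([A,B])[:,:,::-1],None,fx=1.33,fy=1.33))
E
```

```text
time: 25.25
tcp_pos: [0.5442, -0.2474, 0.3368]
ee_rot: [-1.865, -1.078, -1.355]
contact_force: [0.4, 0.2, -1.9]
grip_width: 0.0392
finger_force: 60.0
[ 0.52  0.6   0.45  1.74 -1.27  1.78  0.86] ztool [ 0.475  0.824 -0.309] [ 0.4  0.2 -1.9]
scene [('bottle0', 0.48, array([253., 212.]), array([ 0.6  , -0.366,  0.133]))]
top [('drawer_lip', 0.64, array([241., 384.]), array([ 0.537, -0.217,  0.342])), ('drawer_lip', 0.62, array([254., 404.]), array([ 0.502, -0.264,  0.359])), ('bottle0', 0.58, array([264., 382.]), array([ 0.464, -0.255,  0.029])), ('bottle0', 0.56, array([258., 405.]), array([ 0.494, -0.267,  0.362])), ('bottle0', 0.42, array([226., 404.]), array([ 0.585, -0.328,  0.04 ]))]
```

View pics/p6.png

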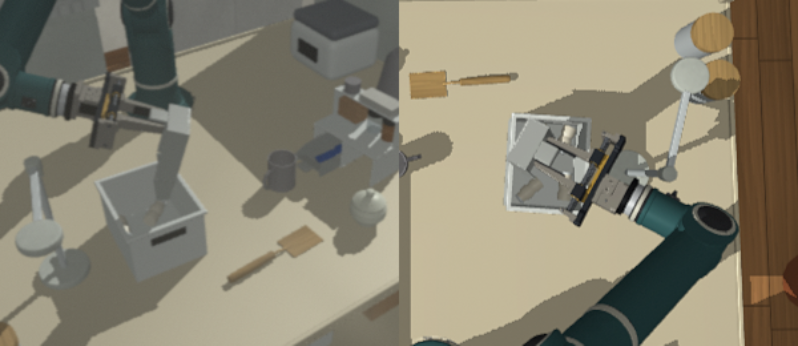

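Drawer is tipped over the bin interior, bottles show inside the bin (top view near (530,187) and (570,132) of the pair), the wrist carries only the empty drawer's weight, and the lamp head is far right at (690,75). Lift, level out, then look into the bin.

```bash
python3 -m jog '[0.2,0,-0.06,0,0,0, 0.2,0,-0.06,0,0,0, 0.07,0,0.17,0,-1,0, 0.07,0,0.17,0,-1,0, 0.07,0,0.17,0,-1,0, 0.07,0,0.17,0,-1,0, 0.07,0,0.17,0,-1,0, 0.07,0,0.17,0,-1,0, 0.07,0,0.17,0,-1,0, 0.07,0,0.17,0,-1,0, 0.07,0,0.17,0,-1,0, 0.07,0,0.17,0,-1,0, 0.07,0,0.17,0,-1,0, 0.07,0,0.17,0,-1,0, 0,0,0,0,0,0]'
python3 plan.py ".64,.05,.235,78,0;.6285,.221,.225,95.7,0;.6285,.221,.100,95.7,0;.6285,.221,.076,95.7,0" "7,8,5,3"
```

```text
time: 27.42
tcp_pos: [0.635, -0.0858, 0.2772]
ee_rot: [-2.713, -1.576, 0.003]
contact_force: [-0.2, -0.2, -1.5]
grip_width: 0.0396
finger_force: 60.0
t 27.43 [ 0.635  -0.0858  0.2772] [-0.34  0.46  0.59  1.62 -0.27  1.16 -0.21]
7 x [0.18, -0.07, 0.06, -0.01, -0.0, -0.42]
8 x [0.21, -0.03, 0.01, 0.0, 0.0, -0.37]
5 x [0.0, 0.0, 0.25, 0.0, 0.0, 0.0]
3 x [0.0, 0.0, 0.08, 0.0, 0.0, 0.0]
```

```bash
python3 -m jog '[0.18,-0.07,0.06,0,0,-0.42, 0.18,-0.07,0.06,0,0,-0.42, 0.18,-0.07,0.06,0,0,-0.42, 0.18,-0.07,0.06,0,0,-0.42, 0.18,-0.07,0.06,0,0,-0.42, 0.18,-0.07,0.06,0,0,-0.42, 0.18,-0.07,0.06,0,0,-0.42, 0.21,-0.03,0.01,0,0,-0.37, 0.21,-0.03,0.01,0,0,-0.37, 0.21,-0.03,0.01,0,0,-0.37, 0.21,-0.03,0.01,0,0,-0.37, 0.21,-0.03,0.01,0,0,-0.37, 0.21,-0.03,0.01,0,0,-0.37, 0.21,-0.03,0.01,0,0,-0.37, 0.21,-0.03,0.01,0,0,-0.37, 0,0,0,0,0,0]'
python3 plan.py ".6285,.221,.225,95.7,0;.6285,.221,.100,95.7,0;.6285,.221,.078,95.7,0" "2,5,3"
python3 - <<'E'
from fit import *
I,D=eyes.grab_frame("top");K=eyes.get_calibration("top");P=cloud(D,K);np.savez("top7.npz",I=I,D=D)
print([(n,round(q["confidence"],2),np.round(q["position"]),pt("w",q["position"],D,K).round(3)) for n in("drawer_lip","drawer_tongue","bottle0","lamp_head") for q in finder.mark_of("top",n)[:5]])
m=(P[...,0]>.4)&(P[...,0]<.7)&(P[...,1]>-.42)&(P[...,1]<-.15)&(P[...,2]>.125)&(P[...,2]<.142)
print(cv2.minAreaRect((P[m][:,:2]*1000).astype(np.float32)))
cv2.imwrite("pics/t7.png",cv2.resize(I[140:300,160:500,::-1],None,fx=2.3,fy=2.3,interpolation=cv2.INTER_CUBIC))
E
```

```text
time: 29.42
tcp_pos: [0.6266, 0.216, 0.2289]
ee_rot: [-2.109, -2.327, -0.0]
contact_force: [-0.6, -0.5, -1.8]
grip_width: 0.0393
finger_force: 60.0
t 29.43 [0.6266 0.216  0.2289] [-0.65  0.51  0.37  1.6  -0.21  1.07 -0.12]
2 x [0.02, 0.01, 0.02, -0.0, -0.01, -0.01]
5 x [0.0, 0.0, 0.25, 0.0, 0.0, 0.0]
3 x [0.0, 0.0, 0.07, 0.0, 0.0, 0.0]
[('drawer_lip', 0.96, array([208., 280.]), array([0.638, 0.063, 0.17 ])), ('drawer_lip', 0.66, array([180., 323.]), array([ 0.742, -0.07 ,  0.003])), ('drawer_tongue', 0.86, array([205., 288.]), array([0.646, 0.039, 0.173])), ('drawer_tongue', 0.29, array([248., 224.]), array([0.521, 0.257, 0.02 ])), ('bottle0', 0.68, array([221., 384.]), array([ 0.601, -0.262,  0.035])), ('bottle0', 0.57, array([257., 406.]), array([ 0.484, -0.331,  0.036])), ('bottle0', 0.51, array([226., 405.]), array([ 0.585, -0.332,  0.036])), ('bottle0', 0.44, array([263., 379.]), array([ 0.466, -0.246,  0.034])), ('lamp_head', 0.92, array([174., 499.]), array([ 0.713, -0.534,  0.309]))]
((529.9188842773438, -273.12164306640625), (183.17710876464844, 222.2233428955078), 85.4044418334961)
```

View pics/t7.png

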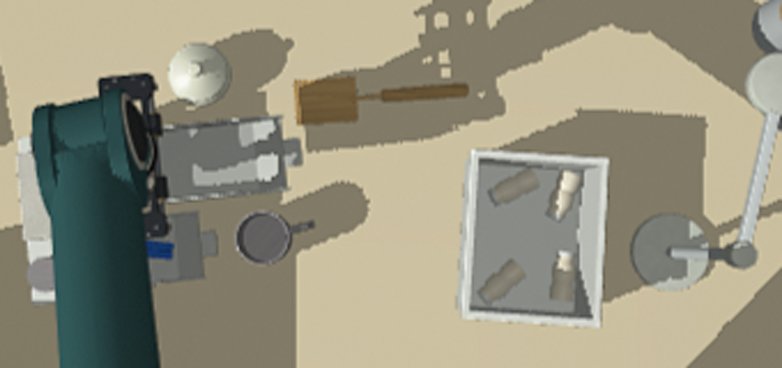

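All four bottles lie in the bin ((513,187),(565,193),(500,282),(563,275)), the bin hasn't moved, and the empty drawer is over its spot. Set it down.

```bash
python3 -m jog '[0.02,0.01,0.1,0,0,0, 0.02,0.01,0.25,0,0,0, 0,0,0.25,0,0,0, 0,0,0.25,0,0,0, 0,0,0.25,0,0,0, 0,0,0.15,0,0,0, 0,0,0.1,0,0,0, 0,0,0.1,0,0,0, 0,0,0.06,0,0,0, 0,0,0.03,0,0,0, 0,0,0,0,0,0]'
```

```text
time: 31.05
tcp_pos: [0.6295, 0.2174, 0.0763]
ee_rot: [2.115, 2.323, 0.001]
contact_force: [-1.7, -0.9, 3.2]
grip_width: 0.0394
finger_force: 60.0
```

```bash
python3 -m jog '[0,0,0,0,0,0, 0,0,0,0,0,0, 0,0,0,0,0,0, 0,0,-0.1,0,0,0, 0,0,-0.3,0,0,0, 0,0,-0.4,0,0,0, 0,0,-0.4,0,0,0, 0,0,-0.4,0,0,0, 0,0,-0.4,0,0,0, -0.3,-0.3,-0.2,0,0,0, -0.3,-0.4,0,0,0,0, -0.3,-0.4,0,0,0,0, -0.3,-0.4,0,0,0,0, 0,-0.3,0,0,0,0, 0,0,0,0,0,0, 0,0,0,0,0,0]' 0.4
python3 - <<'E'
from fit import *
I,D=eyes.grab_frame("top");K=eyes.get_calibration("top");np.savez("top8.npz",I=I,D=D)
print([(n,round(q["confidence"],2),pt("w",q["position"],D,K).round(3)) for n in("drawer_lip","drawer_tongue","drawer_grip","mug","sugar_bowl","spatula","lamp_head") for q in finder.mark_of("top",n)[:1]])
s=telemetry.read_state();print(s["time"],s["contact_force"].round(1))
J,_=eyes.grab_frame("scene")
cv2.imwrite("pics/t8.png",np.vstack([cv2.resize(I[140:300,160:500,::-1],(640,300)),cv2.resize(J[120:300,120:480,::-1],(640,300))]))
E
```

```text
time: 33.05
tcp_pos: [0.4622, 0.0814, 0.296]
ee_rot: [2.114, 2.323, 0.003]
contact_force: [-0.3, 0.4, -0.4]
grip_width: 0.0643
finger_force: 0.0
[('drawer_lip', 0.63, array([0.644, 0.059, 0.018])), ('drawer_tongue', 0.81, array([0.648, 0.047, 0.019])), ('drawer_grip', 0.81, array([0.628, 0.213, 0.076])), ('mug', 0.78, array([0.535, 0.068, 0.402])), ('sugar_bowl', 0.63, array([0.749, 0.177, 0.079])), ('spatula', 0.8, array([ 0.73 , -0.068,  0.002])), ('lamp_head', 0.65, array([ 0.705, -0.53 ,  0.308]))]
33.45 [-0.3 -0.6 -0.3]
```

View pics/t8.png

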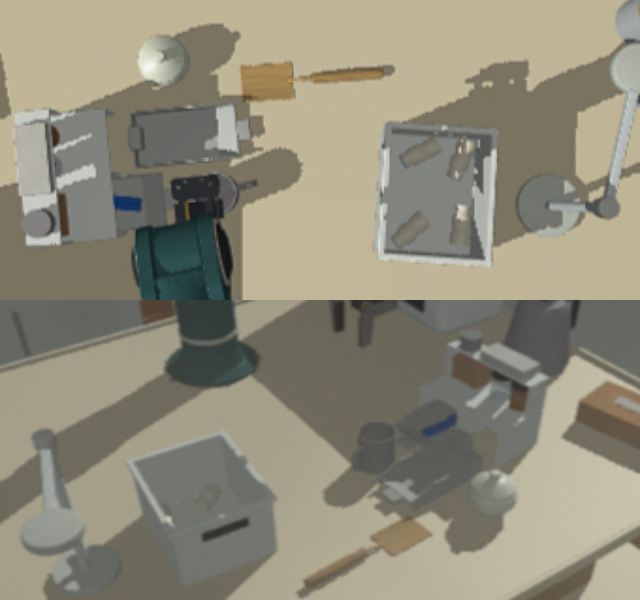

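The empty drawer stands flat on the board (tongue top at 0.019), the bottles are in the bin, the lamp is clear, the rest is in place, and the gripper is clear at 0.296 m.

```bash
python3 -c "
from plant import job; print(job.finish_job())"
```

```text
the job is handed in; nothing more can be done
None
```

The job is done and handed in at about 33.5 s: all four bottles are in the bin, the empty drawer stands upright on the shelf board, the lamp is clear of the bin, and nothing else looked moved in the last pictures.

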